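# Return the grinding balls through the spring flap

### The job

Take the scoop that holds the two white balls, push the spring flap of the white return box open with the scoop's lip and, holding it open like that, tip both balls into the box. Then let the flap shut and stand the empty scoop upright on the bench.

Things in the scene. Friction and masses are not known exactly. Their poses are not given: they have to be found in the camera images.
- scoop: Steel scoop with the two white balls (a like one with dark pellets is not wanted), 110 x 76 mm, 0.15 kg. Origin: centre of underside; +x to its back, -x to its lip, z up. Floor 3 mm thick, walls 28 mm high. Grip: upright grey plate across the back at x = +50 mm, 12 mm thick (along x), 44 mm wide, top at 85 mm; pinch it along x from above, 60 mm above the underside, clear of the balls.
- scoop_lip (a point): Middle of the scoop's open pouring lip, 73 mm wide, at x = -60, y = 0, z = 14 mm of the scoop; axes as the scoop's. An apron rises to it at 22 degrees from the flat floor (from x = -30 mm), so the balls stay in until the lip is tipped down more than about 20 degrees; at 35 degrees they roll out.
- ball_a_center (a point): Centre of one white ceramic grinding ball, 20 mm in diameter, 25 g, loose in the scoop.
- ball_b_center (a point): Centre of the other white ceramic grinding ball, 20 mm in diameter, 25 g, loose in the scoop.
- hopper: Hollow white box, fixed, 150 (x) x 170 (y) mm; top slopes 30 deg from 175 mm high at x = -75 to 88 mm at x = +75. Origin: centre of underside, z up. A steel flap, 88 mm long, flush in the slope, fills an opening x -25 to +55, y -65 to +65 mm; it is hinged on its lower edge (x = +55, z = 100 mm; dark barrel 4 mm proud). Bring the scoop in over the hinge, lip pointing to the box's -x.
- flap (a joint): Angle of the spring flap: 0 shut (in line with the slope), growing as its upper free edge swings down into the box; 0.52 is level, at most 1.4 rad. A weak spring shuts it: pushed 50 mm from the hinge it gives at about 1.3 N and takes about 2.3 N at 1 rad. The balls' weight does not open it. They pass from 0.4 rad on; the flap then guides them in.
Mind the look-alikes: they are no part of the job. Several things have the shape of the hopper; the one meant has the colours described above.

How it is judged:
By the outcome, as a careful person would: the job done as asked, in the order asked, and still so for the second after the job is handed in, with the robot touching nothing.
It also fails if it takes over 64 s, if anything falls off the work surface, if the arm or the gripper's body presses on something with over 40 N, if the wrist force passes 120 N, or if a joint passes its speed limit or range.

### The arm

A 6-joint arm with a two-finger parallel gripper is mounted at the origin on the work surface. World frame = base frame: x ahead of the robot, y to its left, z up, the work surface at z = 0. Lengths are in m, angles in rad, forces in N, time in s.
With the tool pointing down it reaches from about 0.35 to 0.975 m from the base axis. Payload 4.9 kg.
Tool frame: the origin (TCP) lies on the centre line of the jaws, within the pads' length; the fingertips stand robot.tips_ahead ahead of it and the grasp point (between the pads) lies 11 mm behind it (robot.tips_ahead is the distance from the TCP to the fingertips, in m); z points along the fingers, y is the line along which they close (so a half turn about z gives the same grasp; the last joint's range is limited). The gripper opens to 85 mm and grips with 20 to 120 N. Pads are 22 mm wide; open, the fingers measure 114 mm over their backs; the gripper's body (76 mm by 85 mm) begins 54 mm behind the grasp point. The pads swing forward as they close: fully open they stand 13 mm farther back than shut.
Start: joints at [1.174, 0.053, 1.613, -0, 1.476, -0.119], TCP at [0.171, 0.601, 0.239] pointing down, gripper open.
Joint ranges: [-3.01, 3.01], [-1.01, 2.22], [0.06, 2.58], [-1.02, 4.17], [0.09, 2.62], [-3.14, 3.14]. Speed limits (rad/s): [2.57, 2.57, 3.14, 3.14, 3.14, 3.14].

### API

Orientations are given as a unit quaternion [w, x, y, z].
In Python, from plant import robot, vision gives the robot as it stands.
- The arm moves only by the shell command python3 -m pendant 'ROWS' [OPENING] [FORCE]. ROWS is JSON, a list of rows, each a list of 2 entries, a list of its own where there are three numbers: the shift along the world's x, y, z in mm, then the turn about the world's z in rad. In form: [[[tx, ty, tz], roll], ...]. A call has exactly 10 rows; each row is the pose to reach, as a shift and turn from the pose commanded when the call began; what a row does not reach only later rows make up. A row lasts 1/10 s, in which the tool goes at most 50 mm and 8.59 degrees, less where a joint would pass 70% of its speed; a pose out of reach is approached as far as the arm can. A call with a gripper value outside its range is refused whole. OPENING is the closure, from 0 (fully open) to 1 (shut), set as the call begins (- or left out, the last holds). The fingers move at their own pace and stop on an object; FORCE is the grip in N (left out, the last holds). Time passes only in rows, so rows that repeat a pose let the fingers close, or fill a call up. It gives the time, the measured TCP pose, the force, the opening and the grip force at its end, in the units of the state.
- robot.sense(): the state, without advancing time (a new reading comes with each control period).
- vision.capture(name): name is "scene" or "top" or "wrist"; returns a dict with "color" (480x640x3 uint8, red, green, blue), "intrinsics" (3x3 intrinsics, pixels), "world_from_camera" (4x4, takes a point from camera to world coordinates); the wrist camera has in their place "T_tool_cam" (4x4, takes a point from camera to tool coordinates, whose origin is the TCP and whose axes are the flange's). Camera axes: x right, y up, looking along -z (the intrinsics and any distortion apply to the point x, -y, -z); pixel columns grow to the right and rows downward; lengths in m; the calibration is good to about 2 mm. A picture is of the moment at which its call begins: read the wrist's pose just before it. There is no depth.
- robot.sign_off(): hands the job in; it is judged then, once.
The state is a dict: "time_s": time; "qpos": joint angles; "qvel": joint speeds; "joint_efforts": joint torques, N m; "position": TCP position; "tcp_rot": TCP orientation; "contact_force": force on the tool from outside, world axes, zero at the start; "torque": the same for the moment, N m; "finger_gap": finger opening in m; "finger_force": force on a finger pad.
Only numpy, scipy, OpenCV 4.12 (cv2) and the standard library are available. Lean on these libraries where they do the work, as an engineer would, in place of code of your own. Each camera call takes 0.05 s, during which the arm holds its last target. There are 200 camera calls.

## Working session

There is one attempt and no reset: what is moved stays moved. The work goes in short steps, Python scripts to look and compute and a shell command to move; the robot and the scene stay as the last step left them, time stands still between calls to the robot, and variables do not carry over. Pictures are saved under pics/ and viewed, at most 10 in all, crops included, and the job is handed in when it is done.

```bash
ls -la; mkdir -p pics; python3 - <<'E'
from plant import robot, vision
import cv2
print(robot.tips_ahead, robot.sense())
print([a for a in dir(robot) if a[0]!='_'])
for n in("scene","top"):
    c=vision.capture(n); cv2.imwrite(f"pics/{n}0.png",c["color"][:,:,::-1]); print(n,c["intrinsics"].tolist(),c["world_from_camera"].round(4).tolist(),[k for k in c])
E
python3 -m pendant --help | head -30
```

```text
total 12
drwxr-xr-x  3 agent agent 4096 Nov 30 12:08 .
drwxr-xr-x 23 root  root  4096 Nov 30 12:08 ..
drwxr-xr-x  2 agent agent 4096 Nov 30 12:08 pics
0.008 {'time_s': 0.0, 'qpos': array([ 1.17403974e+00,  5.33032893e-02,  1.61431378e+00, -2.68920530e-05,
        1.47597064e+00, -1.19003385e-01]), 'qvel': array([ 0.00086454,  0.00143138, -0.00036917, -0.00027865,  0.00071692,
        0.00030038]), 'joint_efforts': array([-2.87207724e-03, -3.93684411e+01, -3.70173383e+01, -2.89749187e-04,
        7.20647833e-03,  3.81323090e-06]), 'position': array([0.17114433, 0.60047895, 0.23808438]), 'tcp_rot': array([-2.41459128e-04,  1.38429277e-01,  9.90371819e-01, -9.67956400e-04]), 'contact_force': array([ 0.08587162, -0.41007824,  0.52652711]), 'torque': array([ 0.0009577 ,  0.00529499, -0.00895398]), 'finger_force': 0.0, 'finger_gap': 0.08556689828133855}
['MotionError', 'sense', 'sign_off', 'tips_ahead']
scene [[607.9435321488638, 0.0, 318.01147827483004], [0.0, 607.9435321488638, 234.9153964716577], [0.0, 0.0, 1.0]] [[-0.6462, -0.6136, 0.4537, 0.9656], [0.7631, -0.5173, 0.3873, 0.4485], [-0.0029, 0.5965, 0.8026, 0.9502], [0.0, 0.0, 0.0, 1.0]] ['color', 'intrinsics', 'world_from_camera']
top [[446.4780585747867, 0.0, 323.64607664707484], [0.0, 446.4780585747867, 234.43114130921418], [0.0, 0.0, 1.0]] [[-0.0176, 0.9927, -0.1195, 0.3567], [-0.9996, -0.0151, 0.0219, 0.031], [0.02, 0.1198, 0.9926, 0.9874], [0.0, 0.0, 0.0, 1.0]] ['color', 'intrinsics', 'world_from_camera']invalid input: not JSON, or not a number
```

View pics/scene0.png

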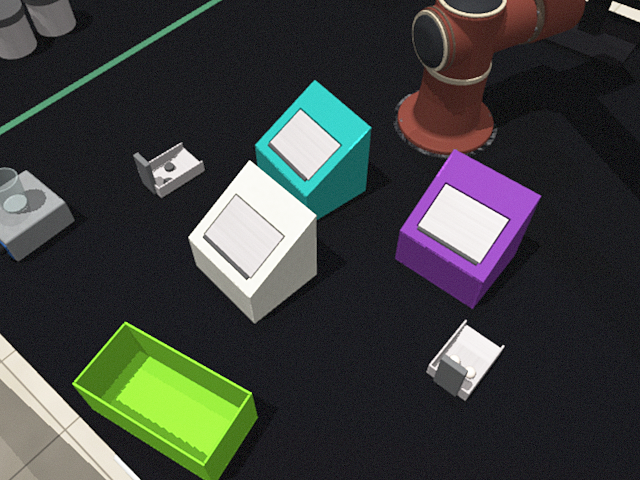

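View pics/top0.png

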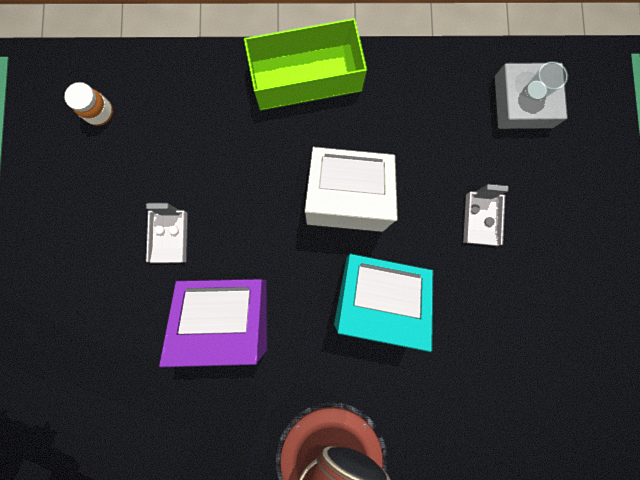

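```bash
cat > h.py <<'E'
import numpy as np, cv2
from scipy.spatial.transform import Rotation as R
from plant import robot, vision
def cap(name):
    s=robot.sense(); c=vision.capture(name)
    if name=="wrist":
        T=np.eye(4); q=s["tcp_rot"]; T[:3,:3]=R.from_quat([q[1],q[2],q[3],q[0]]).as_matrix(); T[:3,3]=s["position"]
        W=T@c["T_tool_cam"]
    else: W=c["world_from_camera"]
    return c["color"],c["intrinsics"],W,s
def ray(K,W,uv):
    d=np.array([(uv[0]-K[0,2])/K[0,0],-(uv[1]-K[1,2])/K[1,1],-1]); return W[:3,3],W[:3,:3]@d
def onz(K,W,uv,z):
    o,d=ray(K,W,uv); return o+d*(z-o[2])/d[2]
def proj(K,W,p):
    q=np.linalg.inv(W)@np.append(p,1); return np.array([K[0,0]*q[0]/-q[2]+K[0,2],K[1,1]*-q[1]/-q[2]+K[1,2]])
def axes(s):
    q=s["tcp_rot"]; return R.from_quat([q[1],q[2],q[3],q[0]]).as_matrix()
def save(n,im): cv2.imwrite(f"pics/{n}.png",np.ascontiguousarray(im[:,:,::-1]))
E
python3 - <<'E'
from h import *
im,K,W,s=cap("top")
for n,uv,z in [("scoop rim lipL",(147,262),.02),("lipR",(187,262),.02),("backL",(148,211),.028),("backR",(187,211),.028),
 ("hop far L",(313,148),.088),("hop far R",(396,155),.088),("hop near L",(306,219),.175),("hop near R",(383,231),.175),
 ("barrel L",(324,154),.1),("barrel R",(384,160),.1)]:
    print(n,onz(K,W,uv,z).round(3))
a=cv2.resize(im[190:280,120:220],None,fx=4,fy=4,interpolation=cv2.INTER_CUBIC)
im2,_,_,_=cap("scene")
b=cv2.resize(im2[310:410,410:520],None,fx=3.6,fy=3.6,interpolation=cv2.INTER_CUBIC)[:360,:396]
save("crop1",np.hstack([a,b]))
E
python3 -m pendant '[[[0,0,0],0.1],[[0,0,0],0.2],[[0,0,0],0.3],[[20,0,0],0.3],[[50,0,0],0.3],[[90,0,0],0.3],[[130,0,0],0.3],[[170,-20,0],0.3],[[200,-40,0],0.3],[[200,-60,0],0.3]]'
python3 -c "from h import *;s=robot.sense();print(s['position'],axes(s).round(3),s['qpos'].round(3))"
```

```text
scoop rim lipL [0.419 0.39  0.02 ]
lipR [0.418 0.305 0.02 ]
backL [0.529 0.389 0.028]
backR [0.528 0.305 0.028]
hop far L [0.646 0.03  0.088]
hop far R [ 0.629 -0.142  0.088]
hop near L [0.484 0.045 0.175]
hop near R [ 0.459 -0.096  0.175]
barrel L [0.629 0.008 0.1  ]
barrel R [ 0.615 -0.115  0.1  ]
time_s: 1.2
position: [0.3761, 0.5391, 0.2386]
tcp_rot: [0.001, -0.008, 1.0, -0.0]
contact_force: [-1.0, -0.1, 0.7]
finger_gap: 0.0852
finger_force: 0.0
[0.37607718 0.53911052 0.23864999] [[-1.    -0.016  0.001]
 [-0.016  1.    -0.001]
 [-0.001 -0.001 -1.   ]] [ 0.849  0.128  1.534 -0.002  1.48  -0.738]
```

View pics/crop1.png

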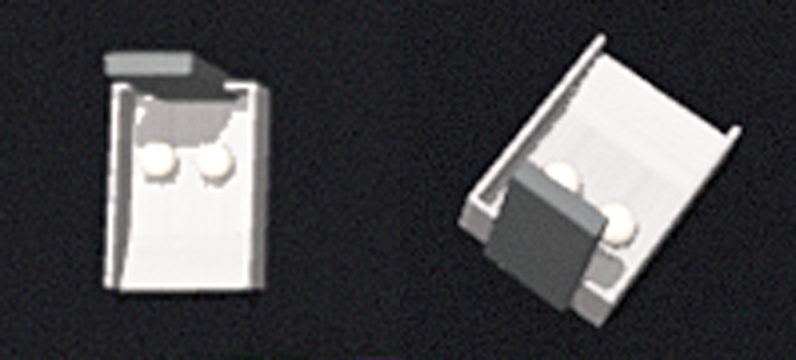

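The scoop wanted is at top (167,235) (scene (467,362)): the crop shows two white balls in it. The one at top (485,215) holds dark pellets. Return box: the white one at top (350,190). The teal (390,300) and purple (215,325) ones are look-alikes. The moves have no tilt axis, so I'll pinch the plate's 44 mm sides along y and let the scoop pivot in the grip by pressing its lip on fixed walls.

```bash
python3 -m pendant '[[[15,-20,0],0],[[35,-45,0],0],[[55,-70,0],0],[[75,-95,0],0],[[95,-120,-10],0],[[115,-145,-20],0],[[130,-165,-30],0],[[142,-180,-40],0],[[150,-190,-40],0],[[150,-190,-40],0]]'
python3 - <<'E'
from h import *
im,K,W,s=cap("wrist"); save("w1",im); print(s["position"],W.round(3))
im,K,W,s=cap("top")
for uv in [(146,203),(168,203),(146,209),(168,209)]: print(onz(K,W,uv,.085).round(4))
E
```

```text
time_s: 2.2
position: [0.5226, 0.3495, 0.1991]
tcp_rot: [-0.0, -0.009, 1.0, -0.0]
contact_force: [0.2, 0.7, 0.3]
finger_gap: 0.0854
finger_force: 0.0
[0.52264211 0.34948177 0.19911269] [[-0.018 -0.959 -0.282  0.451]
 [ 1.    -0.018 -0.006  0.348]
 [ 0.001 -0.282  0.96   0.333]
 [ 0.     0.     0.     1.   ]]
[0.5353 0.3718 0.085 ]
[0.5347 0.3273 0.085 ]
[0.5229 0.3715 0.085 ]
[0.5223 0.327  0.085 ]
```

View pics/w1.png

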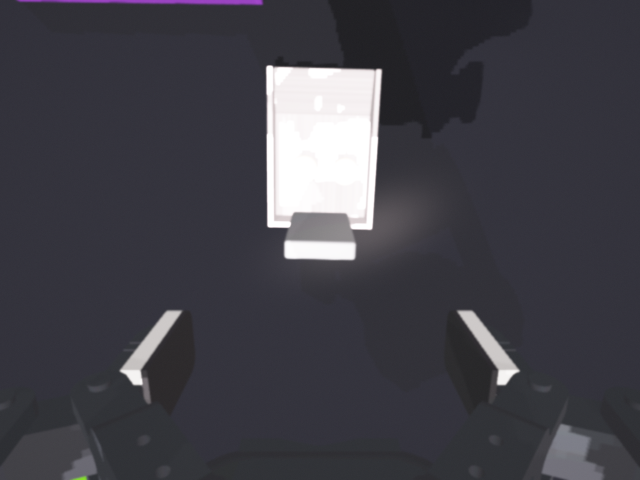

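Wrist view: the scoop stands upright at (322,150) with both balls (308,160),(346,165); plate top spans (285,243)-(356,258).

```bash
python3 - <<'E'
from h import *
im,K,W,s=cap("wrist")
for uv in [(286,243),(355,243),(285,258),(355,259)]: print(onz(K,W,uv,.085).round(4))
for uv in [(267,67),(381,70),(267,227),(372,229)]: print(onz(K,W,uv,.028).round(4))
im,K,W,s=cap("top")
m=(im.min(2)>110)&(np.ptp(im.astype(int),2)<25); m=m.astype(np.uint8); m[:120]=0;m[250:]=0;m[:,:290]=0;m[:,420:]=0
c=max(cv2.findContours(m,0,2)[0],key=cv2.contourArea); print(cv2.approxPolyDP(c,4,True).reshape(-1,2).tolist())
E
```

```text
[0.5257 0.3314 0.085 ]
[0.5248 0.3736 0.085 ]
[0.5354 0.3308 0.085 ]
[0.5352 0.3741 0.085 ]
[0.4201 0.3147 0.028 ]
[0.4204 0.3911 0.028 ]
[0.5309 0.3132 0.028 ]
[0.5308 0.3913 0.028 ]
[[312, 148], [307, 223], [383, 230], [396, 220], [393, 154]]
```

```bash
python3 - <<'E'
from h import *
im,K,W,s=cap("top")
for n,uv,z in [("farL",(312.5,147.5),.088),("farR",(396,154.5),.088),("nearR top",(396.5,220.5),.175),("nearR bot",(383,230.5),0.),("nearL bot",(307,222.5),0),
 ("flap hinge L",(324,153),.1),("flap hinge R",(385,159),.1)]: print(n,onz(K,W,uv,z).round(4))
a=cv2.resize(im[135:240,295:410],None,fx=5,fy=5,interpolation=cv2.INTER_CUBIC); save("hop",a)
E
```

```text
farL [0.6471 0.0311 0.088 ]
farR [ 0.6302 -0.1424  0.088 ]
nearR top [ 0.4783 -0.1219  0.175 ]
nearR bot [ 0.4824 -0.1238  0.    ]
nearL bot [0.5029 0.0459 0.    ]
flap hinge L [0.6314 0.0077 0.1   ]
flap hinge R [ 0.6173 -0.1172  0.1   ]
```

View pics/hop.png

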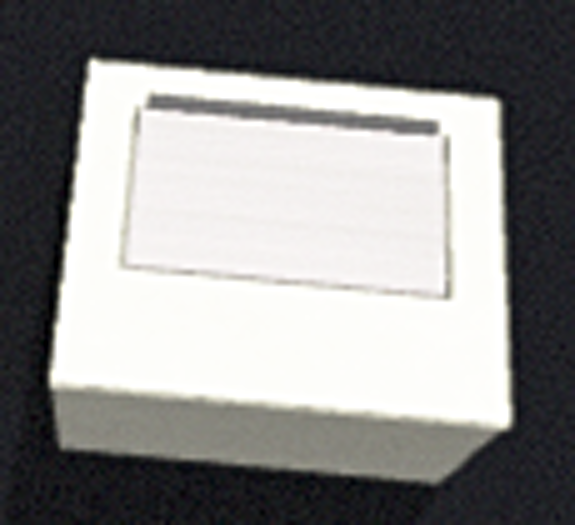

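```bash
python3 -m pendant '[[[2,0,-20],0],[[4,0,-40],0],[[5,1,-60],0],[[6,1,-80],0],[[6,1,-100],0],[[6,1,-120],0],[[6,1,-135],0],[[6,1,-145],0],[[6,1,-145],0],[[6,1,-145],0]]'
```

```text
time_s: 3.45
position: [0.5277, 0.3524, 0.0549]
tcp_rot: [0.0, -0.011, 1.0, 0.0]
contact_force: [-0.4, 0.5, 0.4]
finger_gap: 0.0855
finger_force: 0.0
```

The enlarged crop confirms the white box: barrel along (150,102)-(437,127) on the far (+x) side, flap below it, tall side toward the robot, yaw about -0.105. The gripper stands round the plate, so I'm gripping and lifting.

```bash
python3 -m pendant '[[[0,0,0],0],[[0,0,0],0],[[0,0,0],0],[[0,0,0],0],[[0,0,0],0],[[0,0,0],0],[[0,0,0],0],[[0,0,5],0],[[0,0,15],0],[[0,0,30],0]]' 1 80
python3 - <<'E'
from h import *
im,K,W,s=cap("scene"); 
m=(im.min(2)>90).astype(np.uint8)
a=cv2.resize(im[230:430,400:600],None,fx=2,fy=2)
w,K,W,s=cap("wrist"); save("g1",np.hstack([a,w[:400,160:480]]))
E
```

```text
time_s: 4.45
position: [0.5258, 0.3513, 0.083]
tcp_rot: [-0.002, -0.011, 1.0, -0.001]
contact_force: [0.0, 0.3, -2.2]
finger_gap: 0.0431
finger_force: 81.2
```

View pics/g1.png

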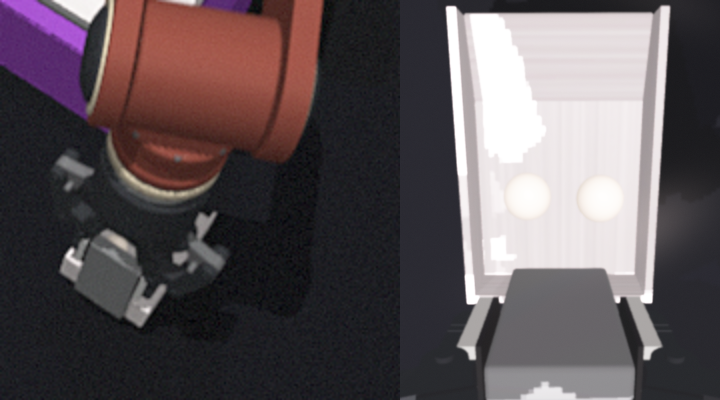

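Grip is good (gap 43 mm), and both balls are in at (527,196) and (600,198) of the crop. Next I work out the clearance to the green tub and the lip's row in the wrist picture as a function of tilt.

```bash
cat >> h.py <<'E'
PZ=-.009   # pivot relative to TCP along tool z
def lip_tool(th,lx=-.110,lz=-.050):  # lip in tool frame; scoop -x = tool +x, up = -tool z
    c,s=np.cos(th),np.sin(th); x=lx*c-lz*s; z=lx*s+lz*c
    return np.array([-x,0,-z+PZ])
def lip_row(K,Tc,th): return proj(K,Tc,lip_tool(th))[1]
E
python3 - <<'E'
from h import *
im,K,W,s=cap("top")
for uv in [(258,108),(366,72),(250,62),(361,30)]: print(onz(K,W,uv,.08).round(3),onz(K,W,uv,0).round(3))
c=vision.capture("wrist"); K,T=c["intrinsics"],c["T_tool_cam"]; print(T.round(3).tolist())
print([(d,proj(K,T,lip_tool(np.radians(d))).round(0).tolist()) for d in range(-5,50,5)])
g=c["color"][:,260:340].astype(int).min(2).mean(1); print(g[:40].round().astype(int).tolist())
E
```

```text
[0.737 0.145 0.08 ] [0.771 0.155 0.   ]
[ 0.816 -0.086  0.08 ] [ 0.856 -0.096  0.   ]
[0.84  0.162 0.08 ] [0.883 0.174 0.   ]
[ 0.912 -0.078  0.08 ] [ 0.961 -0.088  0.   ]
[[-0.0, 0.959, 0.282, 0.072], [1.0, 0.001, -0.001, 0.0], [-0.001, 0.282, -0.959, -0.134], [0.0, 0.0, 0.0, 1.0]]
[(-5, [318.0, -12.0]), (0, [318.0, 7.0]), (5, [318.0, 26.0]), (10, [318.0, 45.0]), (15, [319.0, 64.0]), (20, [319.0, 82.0]), (25, [319.0, 100.0]), (30, [319.0, 118.0]), (35, [319.0, 135.0]), (40, [319.0, 153.0]), (45, [319.0, 170.0])]
[31, 31, 31, 29, 28, 28, 28, 28, 28, 27, 28, 40, 90, 158, 199, 213, 217, 218, 219, 220, 221, 222, 222, 222, 221, 221, 222, 224, 225, 226, 227, 229, 231, 231, 230, 228, 227, 227, 227, 229]
```

```bash
python3 -m pendant '[[[0,0,10],0],[[0,0,25],-0.01],[[2,-5,45],-0.03],[[6,-15,65],-0.05],[[14,-30,85],-0.07],[[26,-50,100],-0.09],[[40,-75,112],-0.105],[[54,-100,118],-0.105],[[70,-128,120],-0.105],[[86,-156,120],-0.105]]' - 100
python3 -m pendant '[[[16,-28,0],0],[[32,-56,0],0],[[48,-84,0],0],[[64,-112,0],0],[[80,-140,0],0],[[95,-166,0],0],[[110,-192,0],0],[[124,-216,0],0],[[135,-236,0],0],[[142,-250,0],0]]'
python3 -m pendant '[[[4,-8,0],0],[[6,-12,0],0],[[7,-14,-6],0],[[7,-15,-16],0],[[7,-15,-30],0],[[7,-15,-46],0],[[7,-15,-62],0],[[7,-15,-78],0],[[7,-15,-92],0],[[7,-15,-100],0]]'
python3 - <<'E'
from h import *
w,K,W,s=cap("wrist"); save("w3",w); g=w[:,260:340].astype(int).min(2).mean(1); print(g[:60].round().astype(int).tolist())
lip=W@np.r_[0,0,0,1]; a=axes(s); C=np.array([.566,-.0475]); X=np.array([.9945,-.105]);Y=np.array([.105,.9945])
d=s["position"][:2]-C; print("hopper XY of TCP",d@X,d@Y,s["position"], "tool x",a[:,0].round(3))
E
```

```text
time_s: 5.65
position: [0.6144, 0.1951, 0.2066]
tcp_rot: [0.001, 0.041, 0.999, 0.0]
contact_force: [-0.2, -0.4, -2.1]
finger_gap: 0.0425
finger_force: 101.4
time_s: 6.65
position: [0.7561, -0.0557, 0.2053]
tcp_rot: [0.0, 0.042, 0.999, -0.0]
contact_force: [-0.4, -0.5, -1.5]
finger_gap: 0.0425
finger_force: 101.4
time_s: 7.65
position: [0.7613, -0.0687, 0.1014]
tcp_rot: [-0.002, 0.041, 0.999, 0.0]
contact_force: [0.7, -1.2, -0.8]
finger_gap: 0.0427
finger_force: 101.4
[164, 162, 160, 160, 160, 160, 159, 159, 158, 154, 139, 112, 112, 163, 202, 216, 220, 222, 224, 224, 225, 225, 225, 225, 225, 224, 224, 225, 226, 226, 228, 229, 230, 230, 229, 228, 227, 227, 227, 228, 229, 229, 229, 229, 229, 228, 227, 226, 226, 226, 226, 226, 227, 228, 229, 229, 229, 228, 226, 225]
hopper XY of TCP 0.1964996176029881 -0.0006163261253623493 [ 0.76134336 -0.06874422  0.10144983] tool x [-0.997  0.083  0.003]
```

View pics/w3.png

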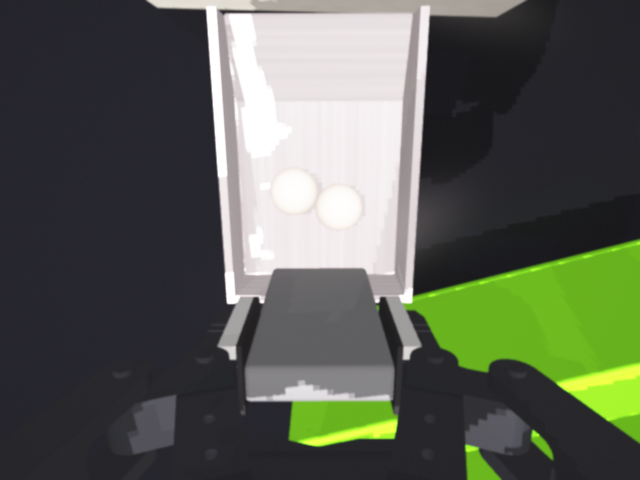

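Wrist view: scoop square to the box front, whose edge is at rows 5-15, with the balls at (294,190) and (339,207). I'm pressing the lip on the front wall and rising, so the scoop pivots lip-down to about 12 degrees.

```bash
python3 -m pendant '[[[0,0,-8],-0.02],[[-4,0,-12],-0.02],[[-9,1,-12],-0.02],[[-14,1,-11],-0.02],[[-16,2,-8],-0.02],[[-18,2,-4],-0.02],[[-20,2,0],-0.02],[[-22,2,3],-0.02],[[-24,2,6],-0.02],[[-24,2,6],-0.02]]' - 40
cat >> h.py <<'E'
def report():
    w,K,W,s=cap("wrist"); g=w[:,290:350].astype(int).min(2).mean(1)
    C=np.array([.566,-.0475]); X=np.array([.9945,-.105]);Y=np.array([.105,.9945])
    d=s["position"][:2]-C; print("P X,Y,TCPz mm",(1e3*np.r_[d@X,d@Y,s["position"][2]]).round(1),"F",s["contact_force"].round(1),"grip",s["finger_force"].round(0),"t",s["time_s"])
    T=vision.capture("wrist")["T_tool_cam"]
    b=int(np.argmin(g[:200:1][:180])); 
    gr=np.diff(g); pk=[i for i in range(3,230) if gr[i]>12 and gr[i]==gr[max(0,i-4):i+5].max()]
    print("rise rows",pk,"tilt", [round(float(np.interp(i+1,[lip_row(K,T,np.radians(d)) for d in range(-5,61)],range(-5,61))),1) for i in pk])
    return w
E
python3 -c "from h import *; w=report()"
```

```text
time_s: 8.7
position: [0.7416, -0.0674, 0.1136]
tcp_rot: [0.005, 0.052, 0.999, -0.0]
contact_force: [7.1, -1.3, -2.4]
finger_gap: 0.0426
finger_force: 101.3Traceback (most recent call last):
  File "<string>", line 1, in <module>
    from h import *; w=report()
                       ~~~~~~^^
  File "h.py", line 28, in report
    d=s["position"][:2]-C; print("P X,Y,TCPz mm",(1e3*np.r_[d@X,d@Y,s["position"][2]]).round(1),"F",s["contact_force"].round(1),"grip",s["finger_force"].round(0),"t",s["time_s"])
                                                                                                                                       ^^^^^^^^^^^^^^^^^^^^^^^
AttributeError: 'float' object has no attribute 'round'
```

```bash
sed -i 's/s\["finger_force"\].round(0)/s["finger_force"]/' h.py; python3 -c "from h import *; w=report()"; python3 -m pendant '[[[0,0,0],0],[[0,0,0],0],[[0,0,1],0],[[-1,0,3],0],[[-2,0,5],0],[[-3,0,7],0],[[-4,0,9],0],[[-5,1,11],0],[[-5,1,11],0],[[-5,1,11],0]]' 1 40;  python3 -c "from h import *; w=report()"
```

```text
P X,Y,TCPz mm [176.8  -1.3 113.5] F [ 7.  -0.3 -2.7] grip 101.26637935638428 t 8.75
rise rows [34] tilt [7.2]
time_s: 9.85
position: [0.7364, -0.0666, 0.1237]
tcp_rot: [0.005, 0.051, 0.999, -0.001]
contact_force: [8.2, -1.3, -4.3]
finger_gap: 0.0426
finger_force: 101.3
P X,Y,TCPz mm [171.5  -1.1 123.7] F [ 8.2 -1.3 -4.3] grip 101.28361344337463 t 9.85
rise rows [54] tilt [12.6]
```

The pivot works: tilt is 12.6°. A bit more, then back off and rise above the hinge.

```bash
python3 -m pendant '[[[-1,0,3],0],[[-3,0,6],0],[[-3,0,6],0],[[0,0,6],0],[[4,0,8],0],[[8,0,14],0],[[10,0,26],0],[[10,0,40],0],[[10,0,54],0],[[10,0,66],0]]';  python3 -c "from h import *; w=report(); save('w4',w)"
```

```text
time_s: 10.95
position: [0.7439, -0.0661, 0.1899]
tcp_rot: [0.001, 0.051, 0.999, -0.0]
contact_force: [0.9, 0.9, -1.7]
finger_gap: 0.0425
finger_force: 101.9
P X,Y,TCPz mm [178.9   0.2 189.9] F [ 0.9  0.9 -1.7] grip 101.87886714935303 t 10.95
rise rows [11, 66] tilt [1.2, 15.8]
```

View pics/w4.png

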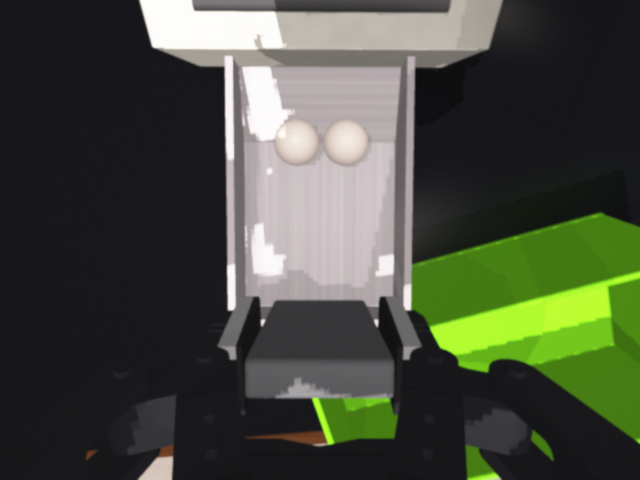

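Tilt 15.8°, balls resting at the apron foot (297,142) and (347,142), flap barrel ahead. Going in over the hinge.

```bash
python3 -m pendant '[[[-3,0,0],0],[[-8,1,0],0],[[-15,2,0],0],[[-23,2,0],0],[[-31,3,0],0],[[-39,4,0],0],[[-47,5,0],0],[[-54,6,0],0],[[-60,6,0],0],[[-64,7,0],0]]'
python3 -m pendant '[[[-3,0,0],0],[[-8,1,-1],0],[[-13,1,-3],0],[[-19,2,-4],0],[[-25,3,-6],0],[[-31,3,-7],0],[[-37,4,-9],0],[[-42,4,-10],0],[[-46,5,-11],0],[[-48,5,-12],0]]'
python3 -c "from h import *; w=report(); save('w5',w)"
```

```text
time_s: 12.05
position: [0.6798, -0.0593, 0.1886]
tcp_rot: [0.002, 0.051, 0.999, -0.0]
contact_force: [2.6, -0.7, 0.2]
finger_gap: 0.0427
finger_force: 102.1
time_s: 13.05
position: [0.6309, -0.0538, 0.1751]
tcp_rot: [-0.0, 0.051, 0.999, 0.0]
contact_force: [0.4, 0.2, -0.9]
finger_gap: 0.0427
finger_force: 102.1
P X,Y,TCPz mm [ 65.2   0.5 175.1] F [ 0.4  0.2 -0.9] grip 102.12062001228333 t 13.05
rise rows [] tilt []
```

View pics/w5.png

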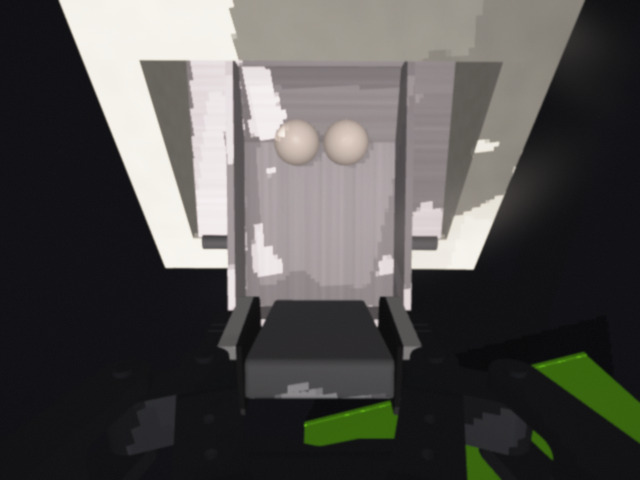

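Wrist view: the lip is at the frame edge (row 62), the flap is swung down beside the scoop walls, and the balls are still held at (297,142) and (346,142). On to the inner back wall.

```bash
python3 -m pendant '[[[-3,0,-1],0],[[-7,1,-2],0],[[-12,1,-4],0],[[-17,2,-5],0],[[-22,2,-7],0],[[-27,3,-8],0],[[-32,3,-9],0],[[-36,4,-10],0],[[-39,4,-10],0],[[-41,4,-10],0]]'
python3 -m pendant '[[[-3,0,1],0],[[-6,1,2],0],[[-9,1,3],0],[[-12,1,4],0],[[-15,2,5],0],[[-18,2,6],0],[[-21,2,8],0],[[-21,2,8],0],[[-21,2,8],0],[[-21,2,8],0]]'
python3 -c "from h import *; w=report(); save('w6',w)"
```

```text
time_s: 14.15
position: [0.5902, -0.0499, 0.1654]
tcp_rot: [0.0, 0.051, 0.999, 0.0]
contact_force: [0.0, -0.2, -1.1]
finger_gap: 0.0426
finger_force: 102.1
time_s: 15.15
position: [0.5763, -0.0492, 0.1791]
tcp_rot: [0.011, 0.051, 0.999, -0.001]
contact_force: [15.0, -1.1, 3.4]
finger_gap: 0.0426
finger_force: 102.1
P X,Y,TCPz mm [ 10.5  -0.6 179.1] F [15.  -1.1  3.4] grip 102.05430507659912 t 15.15
rise rows [57] tilt [13.4]
```

View pics/w6.png

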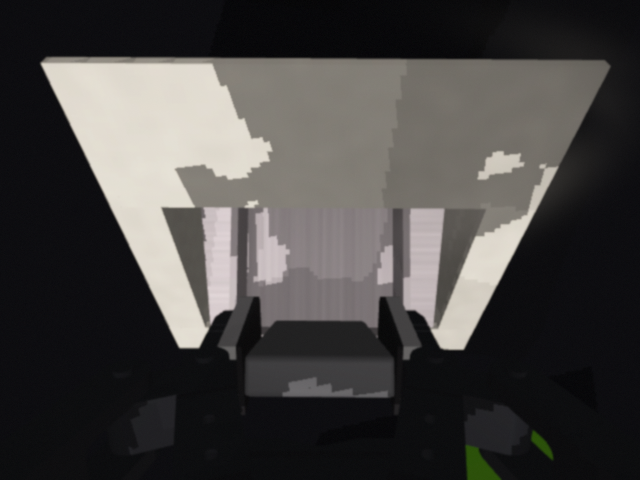

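The lip is on the back wall and the scoop is pivoting: the plate's top edge moved from row 300 to 321, about 25°. The balls are out of sight under the frame. Pushing on.

```bash
python3 -m pendant '[[[-3,0,0],0],[[-6,1,0],0],[[-9,1,0],0],[[-12,1,0],0],[[-15,2,0],0],[[-18,2,0],0],[[-20,2,0],0],[[-22,2,0],0],[[-22,2,0],0],[[-22,2,0],0]]'
python3 - <<'E'
from h import *
w=report()
g=w[300:400,290:350].astype(int).min(2).mean(1); gr=np.abs(np.diff(g)); print([(300+i,int(gr[i])) for i in np.argsort(-gr)[:8]], axes(robot.sense())[:,2].round(3))
E
```

```text
time_s: 16.25
position: [0.5626, -0.0477, 0.1883]
tcp_rot: [0.023, 0.052, 0.998, -0.001]
contact_force: [27.0, 0.6, 19.9]
finger_gap: 0.0425
finger_force: 102.9
P X,Y,TCPz mm [ -3.4  -0.5 188.3] F [27.   0.6 19.9] grip 102.90956497192383 t 16.25
rise rows [102] tilt [25.7]
[(np.int64(398), 35), (np.int64(340), 33), (np.int64(397), 30), (np.int64(341), 24), (np.int64(339), 20), (np.int64(396), 11), (np.int64(342), 5), (np.int64(338), 4)] [ 0.045 -0.005 -0.999]
```

```bash
python3 -m pendant '[[[0,0,3],0],[[0,0,6],0],[[0,0,9],0],[[-1,0,12],0],[[-2,0,15],0],[[-3,0,18],0],[[-3,0,20],0],[[-3,0,20],0],[[-3,0,20],0],[[-3,0,20],0]]'
python3 - <<'E'
from h import *
w=report()
g=w[300:400,290:350].astype(int).min(2).mean(1); gr=np.abs(np.diff(g)); print([(300+i,int(gr[i])) for i in np.argsort(-gr)[:6]], axes(robot.sense())[:,2].round(3))
c=vision.capture("wrist");print([ (d,[proj(c["intrinsics"],c["T_tool_cam"],np.r_[-(x*np.cos(np.radians(d))-z*np.sin(np.radians(d))),0,-(x*np.sin(np.radians(d))+z*np.cos(np.radians(d)))+PZ])[1].round() for x,z in((-.006,.021),(.006,.021))]) for d in(0,15,25,35,40,45)])
E
```

```text
time_s: 17.35
position: [0.5465, -0.0464, 0.1923]
tcp_rot: [0.004, 0.051, 0.999, -0.0]
contact_force: [12.1, -1.0, -11.3]
finger_gap: 0.0423
finger_force: 95.2
P X,Y,TCPz mm [-19.5  -1.  192.3] F [ 12.1  -1.  -11.3] grip 95.16730427742004 t 17.35
rise rows [135, 153] tilt [35.1, 40.3]
[(np.int64(353), 27), (np.int64(354), 22), (np.int64(352), 13), (np.int64(396), 4), (np.int64(356), 3), (np.int64(357), 3)] [ 0.007 -0.001 -1.   ]
[(0, [np.float64(361.0), np.float64(398.0)]), (15, [np.float64(340.0), np.float64(383.0)]), (25, [np.float64(326.0), np.float64(370.0)]), (35, [np.float64(314.0), np.float64(357.0)]), (40, [np.float64(308.0), np.float64(350.0)]), (45, [np.float64(302.0), np.float64(343.0)])]
```

Tilt about 40° (P at X=-19.5). Ease down and draw back so that the balls run off the lip while the flap is still held open.

```bash
python3 -m pendant '[[[2,0,-4],0],[[5,0,-9],0],[[9,-1,-14],0],[[14,-1,-17],0],[[19,-2,-20],0],[[24,-2,-22],0],[[29,-3,-22],0],[[34,-3,-22],0],[[38,-4,-22],0],[[40,-4,-22],0]]'
python3 -c "from h import *; w=report(); save('w7',w)"
```

```text
time_s: 18.5
position: [0.5852, -0.0502, 0.1718]
tcp_rot: [0.001, 0.051, 0.999, -0.0]
contact_force: [-1.6, -0.0, 0.3]
finger_gap: 0.0423
finger_force: 97.3
P X,Y,TCPz mm [ 19.3  -0.6 171.8] F [-1.6 -0.   0.3] grip 97.28019118309021 t 18.5
rise rows [22] tilt [4.1]
```

View pics/w7.png

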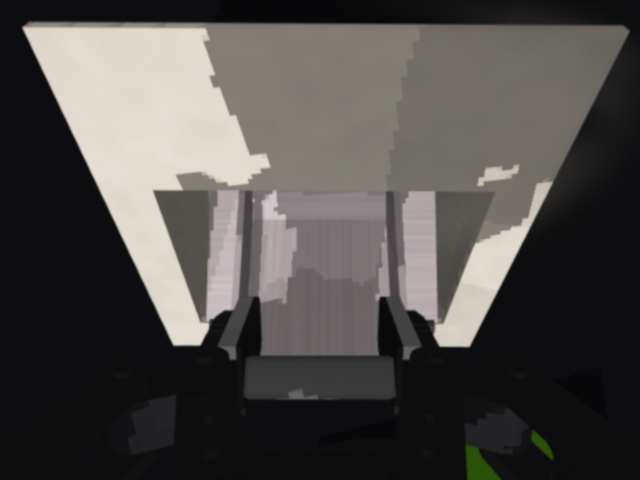

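Flap still held open; the floor from row 195 to 350 is empty, and the lip is just hidden under the frame. Drawing back a little more with the lip on the flap to see it.

```bash
python3 -m pendant '[[[2,0,0],0],[[5,0,0],0],[[8,-1,0],0],[[11,-1,0],0],[[14,-1,0],0],[[16,-2,0],0],[[18,-2,0],0],[[18,-2,0],0],[[18,-2,0],0],[[18,-2,0],0]]'
python3 -c "from h import *; w=report(); save('w8',w)"
```

```text
time_s: 19.6
position: [0.6024, -0.052, 0.1714]
tcp_rot: [0.0, 0.051, 0.999, -0.0]
contact_force: [-2.1, 0.2, -0.7]
finger_gap: 0.0427
finger_force: 97.3
P X,Y,TCPz mm [ 36.7  -0.6 171.4] F [-2.1  0.2 -0.7] grip 97.26921916007996 t 19.6
rise rows [] tilt []
```

View pics/w8.png

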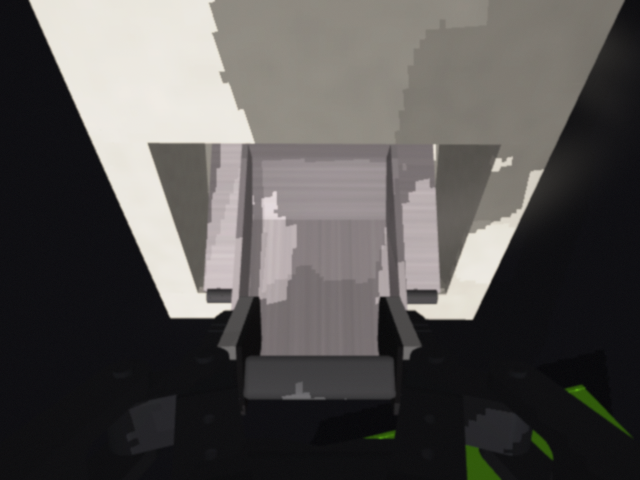

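The scoop is empty: bare floor and apron from row 157 to 355. Drawing out up and back along the tilt, so the flap shuts. I count 12 pictures viewed, over the limit of 10, so from here I'll use numbers only.

```bash
python3 -m pendant '[[[4,0,5],0],[[10,-1,11],0],[[18,-2,19],0],[[27,-3,28],0],[[37,-4,38],0],[[48,-5,48],0],[[59,-6,59],0],[[70,-7,69],0],[[80,-8,78],0],[[88,-9,85],0]]'
python3 -m pendant '[[[8,-1,8],0],[[18,-2,16],0],[[26,-3,24],0],[[32,-3,28],0],[[36,-4,30],0],[[38,-4,30],0],[[38,-4,30],0],[[38,-4,30],0],[[38,-4,30],0],[[38,-4,30],0]]'
python3 - <<'E'
from h import *
w=report()
im,K,W,s=cap("top")   # free bench: dark fraction around candidate; other things nearby
for p in [(.55,.15),(.60,.2),(.52,.2),(.5,.35),(.55,-.25),(.62,-.25)]:
    a=np.array([proj(K,W,np.r_[p[0]+dx,p[1]+dy,0]) for dx in(-.09,.09) for dy in(-.07,.07)]); lo=a.min(0).astype(int);hi=a.max(0).astype(int)
    print(p,lo,hi,im[lo[1]:hi[1],lo[0]:hi[0]].max(2).mean().round(1),(im[lo[1]:hi[1],lo[0]:hi[0]].max(2)>70).mean().round(3))
E
```

```text
time_s: 20.7
position: [0.6923, -0.0612, 0.2579]
tcp_rot: [0.002, 0.051, 0.999, -0.0]
contact_force: [0.6, 0.2, -1.4]
finger_gap: 0.0426
finger_force: 97.0
time_s: 21.7
position: [0.7282, -0.065, 0.2862]
tcp_rot: [-0.0, 0.051, 0.999, 0.0]
contact_force: [0.5, -0.2, -1.2]
finger_gap: 0.0424
finger_force: 97.0
P X,Y,TCPz mm [163.1  -0.3 286.2] F [ 0.5 -0.2 -1.2] grip 96.97555303573608 t 21.7
rise rows [69, 158] tilt [16.6, 41.8]
(0.55, 0.15) [228 162] [291 242] 49.1 0.0
(0.6, 0.2) [206 141] [269 220] 51.4 0.0
(0.52, 0.2) [205 176] [269 256] 51.0 0.0
(0.5, 0.35) [136 185] [202 266] 52.2 0.0
(0.55, -0.25) [405 160] [470 240] 72.8 0.177
(0.62, -0.25) [404 131] [468 209] 76.2 0.197
```

```bash
python3 -m pendant '[[[0,10,0],0],[[0,30,0],0],[[0,55,0],0],[[-5,85,0],0],[[-12,117,0],0],[[-22,150,0],0],[[-36,182,0],0],[[-52,212,0],0],[[-70,240,0],0],[[-90,266,0],0]]'
python3 -m pendant '[[[-20,20,0],0],[[-40,36,-10],0],[[-58,50,-25],0],[[-74,62,-45],0],[[-86,72,-67],0],[[-94,80,-90],0],[[-98,84,-112],0],[[-100,84,-132],0],[[-100,84,-148],0],[[-100,84,-158],0]]'
python3 -c "from h import *; w=report()"
```

```text
time_s: 22.85
position: [0.637, 0.2041, 0.2864]
tcp_rot: [0.0, 0.051, 0.999, 0.0]
contact_force: [0.1, 0.1, -1.4]
finger_gap: 0.0428
finger_force: 97.0
time_s: 23.85
position: [0.5373, 0.2857, 0.1268]
tcp_rot: [-0.001, 0.051, 0.999, -0.0]
contact_force: [-0.3, 0.0, -1.1]
finger_gap: 0.0422
finger_force: 97.0
P X,Y,TCPz mm [-63.5 328.4 126.8] F [-0.3  0.  -1.1] grip 96.97994470596313 t 23.85
rise rows [158] tilt [41.8]
```

```bash
python3 -m pendant '[[[0,0,-10],0],[[0,0,-20],0],[[4,0,-26],0],[[11,-1,-30],0],[[18,-2,-34],0],[[25,-3,-38],0],[[32,-3,-43],0],[[38,-4,-48],0],[[43,-4,-51],0],[[43,-4,-51],0]]'
python3 -c "from h import *; w=report()"
```

```text
time_s: 24.95
position: [0.5824, 0.2811, 0.0783]
tcp_rot: [-0.0, 0.052, 0.999, 0.0]
contact_force: [-1.2, -2.2, 4.8]
finger_gap: 0.0425
finger_force: 99.3
P X,Y,TCPz mm [-18.1 328.5  78.3] F [-1.2 -2.2  4.8] grip 99.3142318725586 t 24.95
rise rows [79] tilt [19.3]
```

```bash
python3 -m pendant '[[[4,0,-3],0],[[7,-1,-6],0],[[11,-1,-9],0],[[14,-1,-12],0],[[17,-2,-15],0],[[20,-2,-18],0],[[23,-2,-21],0],[[25,-2,-23],0],[[25,-2,-24],0],[[25,-2,-24],0]]'
python3 -c "from h import *; w=report()"
```

```text
time_s: 26.05
position: [0.6058, 0.279, 0.0563]
tcp_rot: [-0.002, 0.051, 0.999, -0.001]
contact_force: [-13.3, -2.6, 19.9]
finger_gap: 0.0428
finger_force: 96.1
P X,Y,TCPz mm [  5.3 328.9  56.3] F [-13.3  -2.6  19.9] grip 96.07845067977905 t 26.05
rise rows [21] tilt [3.8]
```

```bash
python3 -m pendant '[[[-1,0,1],0],[[-1,0,1],0],[[-1,0,1],0],[[-1,0,1],0],[[-1,0,1],0],[[-1,0,1],0],[[-1,0,1],0],[[-1,0,3],0],[[-1,0,12],0],[[-1,0,25],0]]' 0 40
python3 -m pendant '[[[0,0,20],0],[[0,0,45],0],[[0,0,70],0],[[0,0,95],0],[[0,0,120],0],[[0,0,140],0],[[0,0,150],0],[[0,0,150],0],[[0,0,150],0],[[0,0,150],0]]'
python3 - <<'E'
from h import *
im,K,W,s=cap("wrist")
m=(im.min(2)>95).astype(np.uint8); m[300:]=0
cs=[c for c in cv2.findContours(m,0,2)[0] if cv2.contourArea(c)>1500]
for c in cs:
    p=cv2.approxPolyDP(c,6,True).reshape(-1,2); print([(q.tolist(),(onz(K,W,q,.028)[:2]*1e3).round().tolist()) for q in p])
im,K,W,s=cap("top")
# hopper flap: compare with first picture
a=cv2.imread("pics/top0.png")[:,:,::-1].astype(int); d=np.abs(im.astype(int)-a).max(2)[145:235,303:400]; print("hopper change",(d>40).mean().round(4), np.argwhere(d>40)[:5].tolist())
m=((im.min(2)>110)&(np.ptp(im.astype(int),2)<25)).astype(np.uint8); m[:,300:]=0; m[:100]=0; m[270:]=0
for c in cv2.findContours(m,0,2)[0]:
    if cv2.contourArea(c)>30: print(cv2.boundingRect(c),cv2.contourArea(c))
E
```

```text
time_s: 27.15
position: [0.6049, 0.2788, 0.0784]
tcp_rot: [-0.001, 0.051, 0.999, -0.0]
contact_force: [0.2, 0.1, -0.5]
finger_gap: 0.0854
finger_force: 0.0
time_s: 28.15
position: [0.6046, 0.2787, 0.2265]
tcp_rot: [-0.001, 0.051, 0.999, -0.001]
contact_force: [-0.8, 0.1, 0.1]
finger_gap: 0.085
finger_force: 0.0
[([0, 105], [501.0, 50.0]), ([0, 299], [654.0, 2.0]), ([19, 299], [656.0, 18.0]), ([52, 277], [639.0, 51.0]), ([21, 107], [504.0, 66.0])]
[([267, 72], [499.0, 252.0]), ([271, 218], [608.0, 240.0]), ([291, 221], [612.0, 255.0]), ([290, 247], [633.0, 252.0]), ([350, 247], [638.0, 301.0]), ([350, 221], [617.0, 303.0]), ([369, 218], [616.0, 318.0]), ([372, 73], [507.0, 328.0])]
hopper change 0.0 []
(177, 172, 42, 54) 1697.0
(182, 163, 22, 7) 84.0
(172, 126, 20, 7) 78.5
(83, 117, 23, 8) 55.5
```

The scoop stands flat (rim 110 x 77 mm on the 28 mm plane), and the box looks exactly as at the start, so the flap is shut. The gripper is clear.

```bash
python3 -c "from plant import robot; print(robot.sign_off())"
```

```text
the job is handed in; nothing more can be done
None
```

The job is handed in at about 28 s: both balls tipped into the white box (inferred from the emptied scoop, not seen inside) with the scoop holding the flap open, its underside rather than its lip at the moment of tipping; flap shut, empty scoop upright on the bench; I viewed 12 pictures, over the limit of 10.

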